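Tighten a coffee grinder's lock ring with its pin spanner

TASK

The coffee grinder is back from cleaning, but its lock ring is only hand-loose. Take the pin spanner, seat both of its pins fully in the ring's two holes, turn the ring clockwise (seen from above) until it comes up firm against its stop, then lift the spanner off and lay it down gently, flat on the worktop with the pins down. Keep a light hand throughout (never more than about 40 N between spanner and grinder), touch the grinder with nothing but the spanner, and leave everything else where it stands.

Things in the scene. Friction and masses are not known exactly. Their poses are not given: they have to be found in the camera images.
- grinder: Coffee grinder without its hopper, standing fixed: aluminium box 132 (x) x 116 (y) x 118 mm high, drawer and dial on its front (-x). A round neck, 74 mm in diameter and 134.5 mm high, rises from the middle of its top and carries a brass clamp washer and the steel lock ring. Origin on the worktop under the ring's axis; x to the back, z up.
- ring_top (a point): Centre of the lock ring's flat top face, on its axis. Steel ring nut, 68 mm outside, 34 mm bore, 12 mm thick, with two round 8 mm holes through it, 50 mm apart across the centre; the stub in its bore stays below the face. Axes as the grinder's; they do not turn with the ring. Where the holes stand is not reported: at the start, 0.25 rad clockwise to 0.4 rad anticlockwise of the x axis.
- clamp (a joint): How far the ring and the washer under it have sunk on the thread, m: 0.3 mm for each radian turned clockwise, 0 at the loosest, 0.000375 hard against the stop (the reading's noise is larger than that). At the start the ring has 0.6 to 1.2 rad left to its stop; turning it takes about 0.2 N m all the way, then it comes up hard. It stays where it is left.
- spanner: T-headed pin spanner, about 0.22 kg, 135 mm long. Steel crossbar 67 mm long (along y), 17 wide and 6 thick, its underside 8 mm and top 14 mm above the pin tips; on its middle a block-shaped head; from that a round handle with a black sleeve runs 129 mm to -x and bends down to a heel. Lies level on pin tips and heel. Origin midway between the pin tips, at their level; z up.
- grip (a point): The point to grip, in the spanner's block-shaped head, straight above the spanner's origin and 31 mm above the pin tips, so that it stands over the ring's axis when the pins are in the holes. The head is 30 mm long (along x), 15 mm wide (grip across it, along y) and reaches from 14 to 39 mm above the pin tips; the fingers must stay above the crossbar.
- pin_a (a point): Centre of the tip of one pin (spanner's +y side, 25 mm from the spanner's origin). Pin 6 mm in diameter, 8 mm long below the crossbar, tapered over the last 1.5 mm to 4.6 mm at the tip.
- pin_b (a point): Centre of the tip of the other pin, the same, on the spanner's -y side.
- bean_hopper: The grinder's bean hopper, clear plastic, standing upside down on its black lid, 120 mm in diameter, 90 mm high; origin at the centre of its underside. Leave alone.
- mug_1: Cream mug, 78 mm in diameter, 101 mm high; origin at the centre of its underside. Leave alone.
- glass_2: Drinking glass, 81 mm in diameter, 101 mm high; origin at the centre of its underside. Leave alone.
- teaspoon_1: Teaspoon with a blue handle, 138 mm long, lying flat; origin at the centre of its underside. Leave alone.

How it is judged:
By the outcome, as a careful person would: the job done as asked, in the order asked, and still so for the second after the job is handed in, with the robot touching nothing.
It also fails if it takes over 70 s, if anything falls off the work surface, if the arm or the gripper's body presses on something with over 40 N, if the wrist force passes 120 N, or if a joint passes its speed limit or range.

ROBOT

A 6-joint arm with a two-finger parallel gripper is mounted at the origin on a cart in front of the work surface, level with it; the furniture and walls round the work are solid. World frame = base frame: x ahead of the robot, y to its left, z up, the work surface at z = 0. Lengths are in m, angles in rad, forces in N, time in s.
With the tool pointing down it reaches from about 0.375 to 0.9 m from the base axis. Payload 3.1 kg.
Tool frame: the origin (TCP) lies at the centre of the arm's flange, where the gripper is bolted on; the fingertips stand robot.tip_extent ahead of it and the grasp point (between the pads) lies 164 mm ahead of it (robot.tip_extent is the distance from the TCP to the fingertips, in m); z points along the fingers, y is the line along which they close (so a half turn about z gives the same grasp; the last joint's range is limited). The gripper opens to 87 mm and grips with 3 to 60 N. Pads are 19 mm wide; open, the fingers measure 117 mm over their backs; the gripper's body (75 mm by 190 mm) begins 51 mm behind the grasp point.
Start: joints at [-1.369, 0.527, 1.433, -0, 1.181, -0.178], TCP at [0.232, -0.58, 0.405] pointing down, gripper open.
Joint ranges: [-3.08, 3.08], [-0.75, 2.2], [0.22, 2.44], [-1.43, 4.57], [0, 2.65], [-2.85, 2.85]. Speed limits (rad/s): [2.79, 2.79, 3.14, 3.14, 3.14, 3.14].

INTERFACE

Orientations are given as a unit quaternion [x, y, z, w].
In Python, from rig import get_obs, camera, hand_in, cut_out, robot gives the robot as it stands.
- The arm moves only by the tool step_arm, never from a script. Its argument "rows" is a list of rows, each a list of 6 numbers: the shift along the world's x, y, z in m, then the turn, a rotation vector about the world's x, y, z in degrees. A call has 1 to 12 rows; each row shifts and turns the commanded pose from where the row before left it; what a row does not reach is not made up. A row lasts 1/8 s, in which the tool goes at most 62.5 mm and 10.7 degrees, less where a joint would pass 70% of its speed; a pose out of reach is approached as far as the arm can. A call is refused whole if a number of a shift passes 0.0625 or a number of a turn 10.7, either way. A call with a gripper value outside its range is refused whole. "jaw" is the finger opening in m, from 0 to 0.087, set as the call begins (left out, the last holds). The fingers move at their own pace and stop on an object; "squeeze" is the grip in N (left out, the last holds). Time passes only in rows, so rows that do not move let the fingers close. It gives the time, the measured TCP pose, the force, the opening and the grip force at its end, in the units of the state.
- get_obs(): the state, without advancing time (a new reading comes with each control period).
- camera(name): name is "side" or "top" or "wrist"; returns a dict with "pixels" (400x640x3 uint8, blue, green, red), "depth" (400x640 float32, m along the optical axis (not along the pixel's ray), 0 where there is no reading), "fov_y" (degrees; the focal length in pixels is half the picture's height over the tangent of half this angle, whatever the lens; pixels are square), "cx", "cy" (the principal point, pixels), "extrinsics" (4x4, takes a point from camera to world coordinates); the wrist camera has in their place "mount" (4x4, takes a point from camera to tool coordinates, whose origin is the TCP and whose axes are the flange's). Camera axes: x right, y up, looking along -z (the intrinsics and any distortion apply to the point x, -y, -z); pixel columns grow to the right and rows downward; lengths in m; the calibration is good to about 2 mm. A picture is of the moment at which its call begins: read the wrist's pose just before it.
- hand_in(): hands the job in; it is judged then, once.
Trained networks look in the newest picture that a camera, given by its name, has taken for a name from the list of things; names that differ only in an ending like _2 or _b are one class to them, and where a whole thing is asked for, a point or a joint stands for the part that bears it (a point fixed in the world has none). Each returns a list of dicts, best first, with "confidence" (0 to 1); they miss things now and then, are a little off and sometimes report something else, mostly with a low value. They report only what shows in the picture. A call takes as long as a camera call.
- cut_out(label, camera): "region" (400x640 bool, what is visible of it) and "extent" ([centre column, centre row, width, height] in pixels, round what is visible of it).
The state is a dict: "time": time; "q": joint angles; "joint_velocities": joint speeds; "joint_torque": joint torques, N m; "position": TCP position; "tool_rot": TCP orientation; "ft_force": force on the tool from outside, world axes, zero at the start; "moment": the same for the moment, N m; "grip_width": finger opening in m; "grip_force": force on a finger pad.
Only numpy, scipy, OpenCV 4.12 (cv2) and the standard library are available. Lean on these libraries where they do the work, as an engineer would, in place of code of your own. Each camera call takes 0.05 s, during which the arm holds its last target. There are 200 camera calls.

## Working session

There is one attempt and no reset: what is moved stays moved. The work goes in short steps, Python scripts to look and compute and a tool call to move; the robot and the scene stay as the last step left them, time stands still between calls to the robot, and variables do not carry over. Pictures are saved under pics/ and viewed, at most 10 in all, crops included, and the job is handed in when it is done.

Besides the shell and the picture viewer there is one more tool, called after "Call:" as name(argument=value, ...), one argument or row to a line, values as JSON. step_arm: Moves the arm, as the interface text tells. Its arguments: {"type":"object","properties":{"rows":{"type":"array"},"jaw":{"type":"number"},"squeeze":{"type":"number"}},"required":["rows"]}

```bash
ls; mkdir -p pics; cat > h.py <<'E'
import numpy as np, cv2
from rig import get_obs, camera, cut_out, robot
from scipy.spatial.transform import Rotation as R
def shot(n):
    o=get_obs(); c=camera(n); h,w=c["pixels"].shape[:2]
    c["f"]=h/2/np.tan(np.radians(c["fov_y"])/2)
    if n=="wrist":
        T=np.eye(4);T[:3,:3]=R.from_quat(o["tool_rot"]).as_matrix();T[:3,3]=o["position"]
        c["E"]=T@np.array(c["mount"])
    else: c["E"]=np.array(c["extrinsics"])
    return c
def pts(c,u,v,d=None):
    u=np.asarray(u);v=np.asarray(v)
    if d is None: d=c["depth"][v.astype(int),u.astype(int)]
    P=np.stack([(u-c["cx"])/c["f"]*d,-(v-c["cy"])/c["f"]*d,-d*np.ones_like(u,float),np.ones_like(u,float)],-1)
    return (P@c["E"].T)[...,:3]
def onz(c,u,v,z):
    a=pts(c,u,v,1.0);o=c["E"][:3,3];return o+(a-o)*((z-o[2])/(a[...,2]-o[2]))[...,None]
def proj(c,P):
    p=(np.asarray(P)-c["E"][:3,3])@c["E"][:3,:3]
    return np.stack([c["cx"]-c["f"]*p[...,0]/p[...,2],c["cy"]+c["f"]*p[...,1]/p[...,2]],-1)
E
python3 - <<'E'
from h import *
print(robot.__dict__ if hasattr(robot,'__dict__') else robot, get_obs())
for n in("side","top"):
    c=shot(n);cv2.imwrite(f"pics/{n}0.png",c["pixels"]);print(n,c["fov_y"],c["cx"],c["cy"],[k for k in c],c["E"].round(3).tolist())
    for l in("grinder","ring_top","spanner","pin_a","bean_hopper","mug_1","glass_2","teaspoon_1"):
        try:
            for r in cut_out(l,n)[:2]:
                v,u=np.nonzero(r["region"]);P=pts(c,u,v);P=P[c["depth"][v,u]>0]
                print(l,round(r["confidence"],2),np.round(r["extent"]),P.min(0).round(3),np.median(P,0).round(3),P.max(0).round(3))
        except Exception as e: print(l,e)
E
```

```text
pics
{} {'time': 0.0, 'q': array([-1.36947338e+00,  5.28427373e-01,  1.43391255e+00,  5.86153827e-06,
        1.18139910e+00, -1.78506100e-01]), 'joint_velocities': array([-0.00076294,  0.00122059,  0.00108061, -0.00208064,  0.00090853,
        0.00016296]), 'joint_torque': array([-6.71877478e-04, -4.40047967e+01, -1.76591527e+01,  6.34224457e-02,
        5.82743576e-02, -1.53711771e-04]), 'position': array([ 0.23167872, -0.58009346,  0.4037918 ]), 'tool_rot': array([ 9.82020020e-01,  1.88773752e-01, -9.53311468e-06, -1.07314832e-03]), 'ft_force': array([-0.60039376, -0.29651852,  0.41991596]), 'moment': array([0.01002245, 0.04331932, 0.01769053]), 'grip_force': 0.0, 'grip_width': 0.0870804966074424}
side 48.67508245134952 320.8527634754013 202.8550163011261 ['pixels', 'depth', 'fov_y', 'cx', 'cy', 'extrinsics', 'f', 'E'] [[-0.94, 0.176, -0.291, 0.31], [-0.34, -0.452, 0.825, 1.061], [0.014, 0.875, 0.485, 0.59], [0.0, 0.0, 0.0, 1.0]]
grinder 0.66 [366. 184.  64.  69.] [ 0.471 -0.536 -0.155] [0.544 0.08  0.088] [0.793 0.093 0.151]
ring_top 0.66 [366. 156.  26.  16.] [ 0.521 -0.006  0.1
[... 1256 characters left out ...]
  0.157]
ring_top 0.8 [415. 213.  26.  25.] [ 0.521 -0.005  0.126] [0.556 0.031 0.149] [0.591 0.064 0.157]
spanner 0.64 [310. 240.  55.  24.] [ 0.458  0.247 -0.008] [0.497 0.304 0.031] [0.522 0.4   0.045]
pin_a 0.57 [311. 242.  49.  19.] [ 0.461  0.251 -0.003] [0.498 0.304 0.032] [0.522 0.394 0.045]
bean_hopper 0.83 [324. 172.  38.  41.] [ 0.647  0.206 -0.002] [0.702 0.265 0.044] [0.76  0.325 0.098]
mug_1 0.77 [281. 176.  41.  34.] [ 0.644  0.35  -0.007] [0.687 0.396 0.025] [0.746 0.466 0.107]
glass_2 0.75 [420. 142.  25.  31.] [ 0.739 -0.053  0.004] [ 0.788 -0.022  0.054] [0.817 0.027 0.108]
teaspoon_1 0.68 [241. 219.  20.  43.] [ 0.503  0.494 -0.01 ] [0.587 0.519 0.007] [0.624 0.554 0.016]
```

```bash
python3 - <<'E'
import cv2,numpy as np
a=cv2.imread("pics/top0.png")[90:290,210:460];b=cv2.imread("pics/side0.png")[110:360,230:430]
cv2.imwrite("pics/v1.png",np.hstack([cv2.resize(a,(440,352),interpolation=2),cv2.resize(b,(282,352),interpolation=2)]))
E
```

```text
(no output)
```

View pics/v1.png

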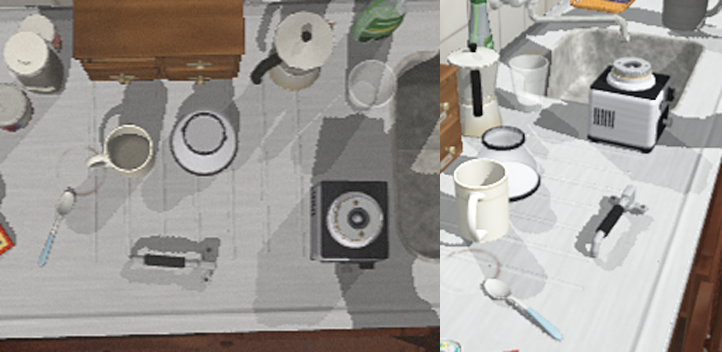

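Call:
step_arm(
  rows=[
    [0.045,0.04,0,0,0,10],
    [0.045,0.04,0,0,0,10],
    [0.045,0.04,0,0,0,10],
    [0.045,0.04,0,0,0,10],
    [0.045,0.04,0,0,0,10],
    [0.045,0.04,0,0,0,10],
    [0,0.05,0,0,0,8],
    [0,0.05,0,0,0,0],
    [0,0.05,0,0,0,0],
    [0,0.05,0,0,0,0],
    [0,0.05,0,0,0,0],
    [0,0,0,0,0,0],
  ],
  jaw=0.06,
)

```text
time: 2.4
position: [0.5011, -0.0873, 0.4049]
tool_rot: [0.707, 0.707, -0.0, -0.001]
ft_force: [1.0, -0.9, 0.4]
grip_width: 0.0602
grip_force: 0.0
```

```bash
python3 - <<'E'
from h import *
o=get_obs();print(o["time"],o["position"],R.from_quat(o["tool_rot"]).as_matrix().round(3).tolist(),robot.tip_extent)
c=shot("wrist");print(c["f"],np.array(c["mount"]).round(3).tolist());cv2.imwrite("pics/w1.png",c["pixels"])
for l in("ring_top","grinder"):
  for r in cut_out(l,"wrist")[:2]: print(l,r["confidence"],r["extent"])
E
```

```text
2.4 [ 0.50106857 -0.08729317  0.40486698] [[-0.001, 1.0, -0.001], [1.0, 0.001, 0.001], [0.001, -0.001, -1.0]] 0.1822
288.3631351105922 [[-0.001, 0.962, 0.273, 0.075], [1.0, 0.0, 0.002, -0.0], [0.002, 0.273, -0.962, 0.021], [0.0, 0.0, 0.0, 1.0]]
ring_top 0.64 [388.8, 60.1, 90.8, 100.6]
grinder 0.69 [379.5, 70.2, 170.7, 138.5]
```

View pics/w1.png

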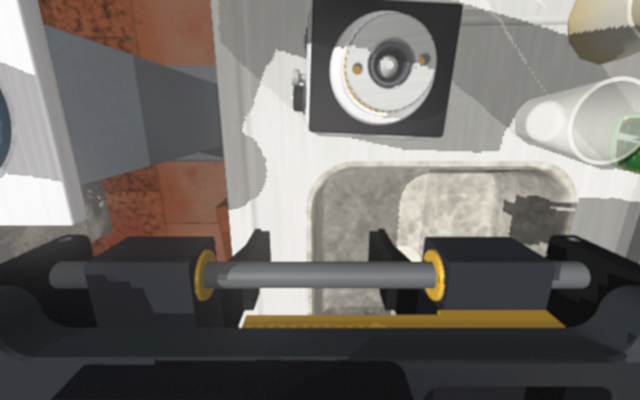

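Call:
step_arm(
  rows=[
    [0.0275,0.04,0,0,0,0],
    [0.0275,0.04,-0.015,0,0,0],
    [0,0,0,0,0,0],
    [0,0,0,0,0,0],
  ],
)

```text
time: 3.05
position: [0.5568, -0.0117, 0.3895]
tool_rot: [0.709, 0.705, -0.0, -0.0]
ft_force: [0.4, -0.5, -0.5]
grip_width: 0.0598
grip_force: 0.0
```

```bash
cat > ring.py <<'E'
from h import *
import sys
c=shot("wrist");cv2.imwrite("pics/%s.png"%sys.argv[1],c["pixels"])
print(get_obs()["position"],c["E"][:3,3])
np.savez("pics/%s.npz"%sys.argv[1],**{k:c[k] for k in("pixels","depth","E","f","cx","cy")})
r=cut_out("ring_top","wrist")[0];print(r["confidence"],r["extent"])
e=r["extent"];m=r["region"];v,u=np.nonzero(m);P=pts(c,u,v);z=np.median(P[:,2]);print("ring z",z)
# rectify the plane z into a 4 px/mm map
z=float(sys.argv[2]) if len(sys.argv)>2 else z
x0,y0=np.median(P[:,:2],0)
g=np.arange(-200,200)/4000*1.0
X,Y=np.meshgrid(x0+g,y0-g);uv=proj(c,np.stack([X,Y,np.full_like(X,z)],-1)).astype(np.float32)
I=cv2.remap(c["pixels"],uv[...,0],uv[...,1],cv2.INTER_CUBIC)
D=cv2.remap(c["depth"],uv[...,0],uv[...,1],cv2.INTER_NEAREST)
cv2.imwrite("pics/%sr.png"%sys.argv[1],cv2.resize(I,(600,600)));print("centre",x0,y0,"z",z)
E
python3 ring.py w2
```

```text
[ 0.55662548 -0.01191231  0.38974815] [0.55705612 0.0633989  0.36889095]
0.88 [316.0, 160.2, 88.7, 89.6]
ring z 0.14798686956960908
centre 0.5542397788723555 0.02987326475218824 z 0.14798686956960908
```

View pics/w2r.png

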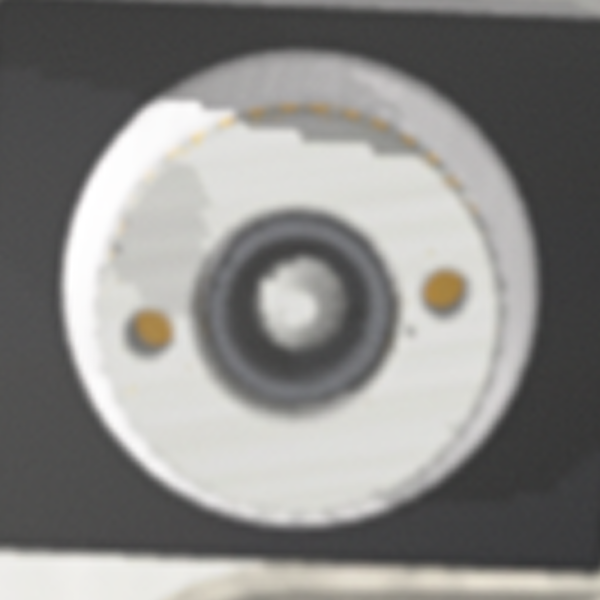

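```bash
cat > fit.py <<'E'
from h import *
def rect(c,x0,y0,z,h=45,s=10):
    g=np.arange(-h*s,h*s+1)/s/1000
    X,Y=np.meshgrid(x0+g,y0-g);uv=proj(c,np.stack([X,Y,np.full_like(X,z)],-1)).astype(np.float32)
    return cv2.remap(c["pixels"],uv[...,0],uv[...,1],cv2.INTER_CUBIC)
def holes(c,x0,y0,z):
    I=rect(c,x0,y0,z).astype(float);h,s=45,10
    w=I.min(2);g=cv2.GaussianBlur(I,(0,0),3)
    # saturation (brass) + dark blob score: disk 8mm minus ring 8..12
    g=I[...,0]  # blue: brass and dark both low
    k=np.zeros((121,121));yy,xx=np.mgrid[-60:61,-60:61];r=np.hypot(xx,yy)/s
    k[r<4]=-1/(r<4).sum();k[(r>4.6)&(r<6)]=1/((r>4.6)&(r<6)).sum()
    S=cv2.filter2D(g,-1,k)
    yy,xx=np.mgrid[-h*s:h*s+1,-h*s:h*s+1]
    out=[]
    rr=np.hypot(xx,yy)/s
    for sg in(-1,1):
        M=np.where((sg*xx>0)&(abs(rr-25)<5)&(abs(yy)<abs(xx)*.6),S,-1e9)
        i=np.unravel_index(M.argmax(),M.shape);out.append((x0+xx[i]/s/1000,y0-yy[i]/s/1000,M.max()))
    return np.array(out)
E
python3 - <<'E'
from fit import *
d=np.load("pics/w2.npz");c2={k:d[k] for k in d};
c1=dict(c2);c1["pixels"]=cv2.imread("pics/w1.png")
T=np.eye(4);T[:3,:3]=R.from_quat([.70711,.70711,0,-.0005]).as_matrix();T[:3,3]=[0.50107,-0.08729,0.40487]
M=np.linalg.inv(np.eye(4))
from rig import get_obs
mount=np.array([[-0.001,.962,.273,.075],[1,0,.002,0],[.002,.273,-.962,.021],[0,0,0,1]])
from rig import camera
mount=np.array(camera("wrist")["mount"])
c1["E"]=T@mount
for z in(.143,.145,.147,.149,.151):
    for c in(c1,c2):
        H=holes(c,.5537,.028,z);m=H.mean(0);dd=H[1]-H[0]
        print(z,m[:2].round(4),"sep",np.hypot(dd[0],dd[1]).round(4),"ang",np.arctan2(dd[1],dd[0]).round(3),H[:,2].round(0))
E
```

```text
0.143 [0.555  0.0278] sep 0.0513 ang 0.123 [113.  68.]
0.143 [0.5536 0.027 ] sep 0.051 ang 0.136 [100. 109.]
0.145 [0.5546 0.0275] sep 0.0509 ang 0.122 [113.  68.]
0.145 [0.5536 0.0274] sep 0.0505 ang 0.137 [100. 109.]
0.147 [0.5542 0.0272] sep 0.0504 ang 0.123 [113.  68.]
0.147 [0.5536 0.0276] sep 0.0501 ang 0.134 [100. 108.]
0.149 [0.5538 0.0268] sep 0.0501 ang 0.122 [113.  69.]
0.149 [0.5536 0.028 ] sep 0.0496 ang 0.136 [100. 108.]
0.151 [0.5533 0.0266] sep 0.0496 ang 0.123 [112.  69.]
0.151 [0.5536 0.0283] sep 0.0491 ang 0.135 [100. 107.]
```

Call:
step_arm(
  rows=[
    [-0.02,0.05,0,0,0,0],
    [-0.02,0.05,0,0,0,0],
    [-0.02,0.05,0,0,0,0],
    [0,0.05,-0.03,0,0,0],
    [0,0.04,-0.03,0,0,0],
    [0,0,-0.03,0,0,0],
    [0,0,0,0,0,0],
    [0,0,0,0,0,0],
  ],
)

```text
time: 4.2
position: [0.4974, 0.2287, 0.3007]
tool_rot: [0.709, 0.705, 0.001, 0.0]
ft_force: [-0.2, 0.3, 0.8]
grip_width: 0.0599
grip_force: 0.0
```

```bash
cat > sp.py <<'E'
from fit import *
import sys
n=sys.argv[1];c=shot("wrist");cv2.imwrite("pics/%s.png"%n,c["pixels"]);o=get_obs()
np.savez("pics/%s.npz"%n,**{k:c[k] for k in("pixels","depth","E","f","cx","cy")})
print(o["time"],o["position"],R.from_quat(o["tool_rot"]).as_euler("xyz"))
for r in cut_out("spanner","wrist")[:1]:
    v,u=np.nonzero(r["region"]);P=pts(c,u,v);print(r["confidence"],r["extent"],P.min(0),P.max(0))
    for a,b in((.034,.043),(.008,.018)):
        k=(P[:,2]>a)&(P[:,2]<b);Q=P[k]
        if len(Q)>20:
            rc=cv2.minAreaRect((Q[:,:2]*1000).astype(np.float32));print(a,k.sum(),Q.mean(0),np.median(Q[:,2]),rc)
E
python3 sp.py s1
```

```text
4.25 [0.49752548 0.22879595 0.30115708] [ 3.13904148e+00 -5.54553620e-04  1.56504713e+00]
0.75 [311.1, 94.0, 74.8, 184.1] [ 0.45443507  0.24179921 -0.00244091] [0.52380099 0.40024721 0.28021938]
0.034 1548 [0.4948205  0.31015213 0.03596176] 0.03537479669579746 ((494.27691650390625, 309.87689208984375), (121.65119171142578, 14.942731857299805), 83.97551727294922)
0.008 841 [0.48948221 0.26465555 0.01335096] 0.013400562637073954 ((511.2099609375, 315.37109375), (142.0618896484375, 64.2377700805664), 67.08257293701172)
```

View pics/s1.png

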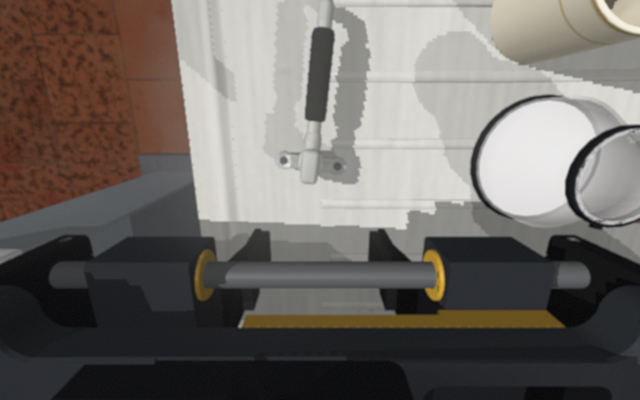

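Call:
step_arm(
  rows=[
    [-0.007,0.02,-0.02,0,0,-5.6],
    [0,0,-0.02,0,0,0],
    [0,0,0,0,0,0],
    [0,0,0,0,0,0],
  ],
)

```text
time: 4.8
position: [0.4904, 0.2493, 0.2609]
tool_rot: [0.742, 0.67, 0.001, 0.0]
ft_force: [0.4, 0.2, 0.8]
grip_width: 0.0599
grip_force: 0.0
```

```bash
python3 sp.py s2; python3 - <<'E'
from fit import *
d=np.load("pics/s2.npz");c={k:d[k] for k in d}
I=rect(c,.49,.262,.014,h=45,s=7)
cv2.imwrite("pics/s2r.png",cv2.resize(I,(540,540)))
E
```

```text
4.85 [0.49039803 0.24933091 0.26101915] [ 3.13927860e+00 -9.07579833e-04  1.46818403e+00]
0.75 [316.3, 116.6, 82.2, 219.4] [ 0.45680146  0.25105731 -0.00168053] [0.52201506 0.40249925 0.240444  ]
0.034 2076 [0.49507903 0.31243585 0.03592163] 0.03538320661437218 ((495.0306701660156, 310.9299011230469), (119.83123779296875, 14.95106029510498), 83.31131744384766)
0.008 1029 [0.48934632 0.26648637 0.01343918] 0.013453155246544196 ((483.3895568847656, 322.84625244140625), (64.40963745117188, 144.3363037109375), 5.903676509857178)
```

View pics/s2r.png

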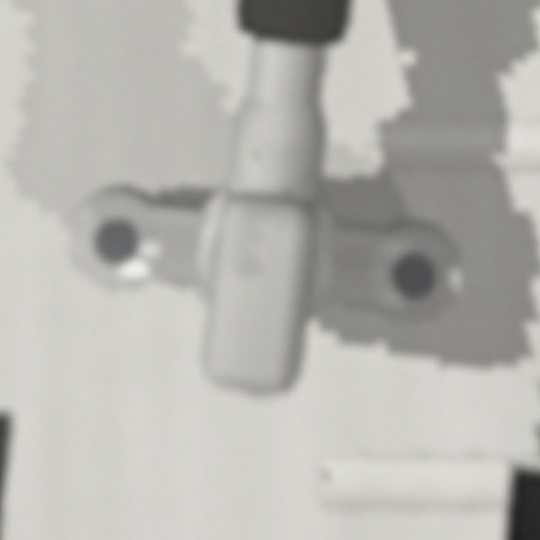

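Call:
step_arm(
  rows=[
    [-0.001,0.0147,-0.01,0,0,-1.0],
    [0,0,-0.02,0,0,0],
    [0,0,-0.02,0,0,0],
    [0,0,-0.01,0,0,0],
    [0,0,-0.002,0,0,0],
    [0,0,0,0,0,0],
    [0,0,0,0,0,0],
  ],
  jaw=0.04,
)

```text
time: 5.78
position: [0.489, 0.2643, 0.1985]
tool_rot: [0.748, 0.664, 0.001, 0.0]
ft_force: [-1.3, -0.4, -0.4]
grip_width: 0.0401
grip_force: 0.0
```

```bash
python3 - <<'E'
from h import *
o=get_obs();print(o["position"],R.from_quat(o["tool_rot"]).as_euler("xyz",degrees=True),o["ft_force"],o["moment"])
E
```

```text
[0.48903317 0.26433118 0.19845007] [ 1.79926005e+02 -3.35353368e-02  8.31560710e+01] [-1.25336224 -0.44584463 -0.41225533] [-0.03218472 -0.08936631 -0.01536283]
```

Call:
step_arm(
  rows=[
    [0,0,0,0,0,0],
    [0,0,0,0,0,0],
    [0,0,0,0,0,0],
    [0,0,0,0,0,0],
    [0,0,0,0,0,0],
  ],
  jaw=0.0,
  squeeze=45,
)

```text
time: 6.4
position: [0.4889, 0.2643, 0.1978]
tool_rot: [0.748, 0.664, 0.0, 0.0]
ft_force: [-0.3, 0.6, 1.2]
grip_width: 0.0147
grip_force: 45.0
```

Call:
step_arm(
  rows=[
    [0,0,0.01,0,0,0],
    [0,0,0.05,0,0,0],
    [0,0,0.06,0,0,0],
    [0,0,0.06,0,0,0],
    [0,0,0,0,0,0],
    [0,0,0,0,0,0],
  ],
)

```text
time: 7.15
position: [0.4878, 0.264, 0.3774]
tool_rot: [0.748, 0.664, -0.001, -0.0]
ft_force: [-0.3, -0.0, -3.1]
grip_width: 0.0147
grip_force: 45.0
```

```bash
python3 - <<'E'
from h import *
o=get_obs();print(o["position"],R.from_quat(o["tool_rot"]).as_euler("xyz",degrees=True),o["ft_force"],o["moment"],o["grip_width"])
c=shot("wrist");np.savez("pics/g1.npz",**{k:c[k] for k in("pixels","depth","E","f","cx","cy")})
I=c["pixels"];p=o["position"]
T=np.eye(4);T[:3,:3]=R.from_quat(o["tool_rot"]).as_matrix();T[:3,3]=p
for y in(-.025,.025):
    q=(T@[0,y,.1645+.031-.014-0.0+.0018,1])[:3];print(y,proj(c,q))
cv2.imwrite("pics/g1.png",cv2.resize(I[120:300,200:440],(800,600),interpolation=cv2.INTER_CUBIC))
E
```

```text
[0.48776218 0.26400356 0.37736421] [-1.79898370e+02  4.96001087e-02  8.31689775e+01] [-2.62822137e-01 -2.30130388e-04 -3.11077058e+00] [-0.08208206 -0.03395427 -0.00914493] 0.014650973090416299
-0.025 [279.1743046  245.00696295]
0.025 [360.58974766 245.01388716]
```

View pics/g1.png

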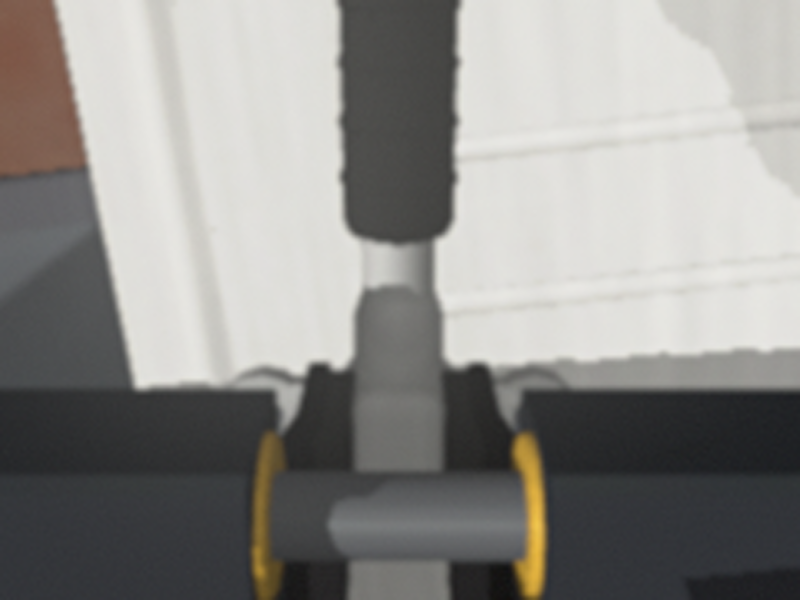

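Call:
step_arm(
  rows=[
    [0.0131,-0.0472,0,0,0,3],
    [0.0131,-0.0472,0,0,0,4],
    [0.0131,-0.0472,0,0,0,4],
    [0.0131,-0.0472,0,0,0,3.6],
    [0.0131,-0.0472,0,0,0,0],
    [0,0,-0.01,0,0,0],
    [0,0,-0.01,0,0,0],
    [0,0,0,0,0,0],
    [0,0,0,0,0,0],
    [0,0,0,0,0,0],
  ],
)

```text
time: 8.45
position: [0.5542, 0.0291, 0.3581]
tool_rot: [0.657, 0.754, 0.0, 0.0]
ft_force: [0.5, -0.8, -1.7]
grip_width: 0.0144
grip_force: 45.0
```

```bash
cat > st.py <<'E'
from h import *
o=get_obs();print(o["time"].__round__(2),o["position"].round(5),R.from_quat(o["tool_rot"]).as_euler("xyz",degrees=True).round(2),o["ft_force"].round(2),o["moment"].round(3),round(o["grip_width"],4))
E
python3 st.py; python3 - <<'E'
from fit import *
d=np.load("pics/w2.npz");c={k:d[k] for k in d}
for z in(.1465,.148):
    I=rect(c,.5536,.0278,z).astype(np.uint8);g=cv2.GaussianBlur(I,(0,0),3)
    C=cv2.HoughCircles(cv2.cvtColor(g,6),cv2.HOUGH_GRADIENT,1,300,param1=60,param2=15,minRadius=160,maxRadius=180)
    print(z,None if C is None else [(.5536+(a-450)/1e4,.0278-(b-450)/1e4,r/10) for a,b,r in C[0]])
    C=cv2.HoughCircles(cv2.cvtColor(g,6),cv2.HOUGH_GRADIENT,1,300,param1=60,param2=15,minRadius=325,maxRadius=350)
    print(z,None if C is None else [(.5536+(a-450)/1e4,.0278-(b-450)/1e4,r/10) for a,b,r in C[0]])
E
```

```text
8.45 [0.5542  0.02907 0.35808] [1.7996e+02 1.0000e-02 9.7840e+01] [ 0.53 -0.85 -1.74] [-0.06  -0.109  0.013] 0.0144
0.1465 [(np.float32(0.55365), np.float32(0.02785), np.float32(16.86))]
0.1465 [(np.float32(0.54835004), np.float32(0.031549998), np.float32(34.28))]
0.148 [(np.float32(0.55335003), np.float32(0.02825), np.float32(16.99))]
0.148 [(np.float32(0.54935), np.float32(0.03195), np.float32(34.829998))]
```

```bash
cat > av.py <<'E'
from h import *
L=[]
for i in range(5): camera("top");L.append(get_obs())
m=lambda k:np.mean([o[k] for o in L],0)
print(round(L[-1]["time"],2),"pos",m("position").round(5),"sd",np.std([o["position"] for o in L],0).round(5),"yaw",np.mean([R.from_quat(o["tool_rot"]).as_euler("xyz",degrees=True)[2] for o in L]).round(2),"F",m("ft_force").round(2),"M",m("moment").round(3))
E
python3 av.py
```

```text
8.7 pos [0.55424 0.02864 0.35815] sd [1.0e-05 1.8e-04 5.0e-05] yaw 97.8 F [-0.15  0.1  -2.47] M [-0.108 -0.108 -0.028]
```

Call:
step_arm(
  rows=[
    [-0.0009,-0.0004,-0.004,0,0,0],
    [0,0,-0.004,0,0,0],
    [0,0,-0.002,0,0,0],
    [0,0,-0.001,0,0,0],
    [0,0,-0.001,0,0,0],
    [0,0,0,0,0,0],
  ],
)

```text
time: 9.45
position: [0.5534, 0.0279, 0.3457]
tool_rot: [0.658, 0.753, 0.0, -0.0]
ft_force: [-0.8, -0.3, -2.3]
grip_width: 0.0148
grip_force: 45.0
```

```bash
python3 av.py
```

```text
9.7 pos [0.55336 0.02787 0.34582] sd [1.e-05 1.e-05 3.e-05] yaw 97.76 F [ 0.06  0.   -2.51] M [-0.079 -0.132  0.017]
```

Call:
step_arm(
  rows=[
    [0,0.0002,-0.001,0,0,0],
    [0,0,-0.001,0,0,0],
    [0,0,0,0,0,0],
  ],
)

```text
time: 10.07
position: [0.5533, 0.0281, 0.3436]
tool_rot: [0.658, 0.753, -0.0, -0.0]
ft_force: [-0.5, 0.7, -1.6]
grip_width: 0.0148
grip_force: 45.0
```

Call:
step_arm(
  rows=[
    [0,0,-0.001,0,0,0],
    [0,0,0,0,0,0],
  ],
)

```text
time: 10.32
position: [0.5533, 0.0281, 0.3427]
tool_rot: [0.658, 0.753, -0.0, -0.0]
ft_force: [-0.5, -0.0, -2.2]
grip_width: 0.0147
grip_force: 45.0
```

```bash
python3 av.py
```

```text
10.57 pos [0.55334 0.02807 0.34274] sd [1.e-05 1.e-05 2.e-05] yaw 97.76 F [-0.23  0.05 -2.74] M [-0.083 -0.112 -0.005]
```

Call:
step_arm(
  rows=[
    [0,0,-0.001,0,0,0],
    [0,0,-0.001,0,0,0],
    [0,0,0,0,0,0],
  ],
)

```text
time: 10.95
position: [0.5533, 0.0281, 0.3406]
tool_rot: [0.658, 0.753, -0.0, -0.0]
ft_force: [-0.5, 0.3, -3.1]
grip_width: 0.0144
grip_force: 45.0
```

Call:
step_arm(
  rows=[
    [0,0,-0.001,0,0,0],
    [0,0,-0.001,0,0,0],
    [0,0,0,0,0,0],
  ],
)

```text
time: 11.32
position: [0.5533, 0.0281, 0.3387]
tool_rot: [0.658, 0.753, -0.0, -0.0]
ft_force: [0.5, 0.2, -2.4]
grip_width: 0.0149
grip_force: 45.0
```

```bash
python3 av.py
```

```text
11.57 pos [0.55333 0.02807 0.33873] sd [1.e-05 1.e-05 1.e-05] yaw 97.76 F [-0.61 -0.45 -2.45] M [-0.079 -0.114  0.012]
```

Call:
step_arm(
  rows=[
    [0,0,-0.0007,0,0,0],
    [0,0,-0.0007,0,0,0],
    [0,0,0,0,0,0],
  ],
)

```text
time: 11.95
position: [0.5533, 0.0281, 0.3385]
tool_rot: [0.658, 0.753, 0.0, 0.0]
ft_force: [-1.9, -0.0, 5.5]
grip_width: 0.015
grip_force: 45.0
```

Call:
step_arm(
  rows=[
    [0,0,-0.0004,0,0,0],
    [0,0,0,0,0,0],
  ],
)

```text
time: 12.2
position: [0.5533, 0.0281, 0.3384]
tool_rot: [0.658, 0.753, 0.0, 0.0]
ft_force: [-2.8, -0.0, 7.5]
grip_width: 0.0149
grip_force: 45.0
```

```bash
python3 av.py
```

```text
12.45 pos [0.55327 0.02811 0.33844] sd [1.e-05 1.e-05 1.e-05] yaw 97.77 F [-2.74 -0.04  8.09] M [-0.023  0.418  0.007]
```

Call:
step_arm(
  rows=[
    [0,0,0,0,0,-2],
    [0,0,0,0,0,-2],
    [0,0,0,0,0,-2],
    [0,0,0,0,0,-2],
    [0,0,0,0,0,-2],
    [0,0,0,0,0,0],
  ],
)

```text
time: 13.2
position: [0.5537, 0.0281, 0.3384]
tool_rot: [0.721, 0.693, 0.001, 0.001]
ft_force: [-1.7, 0.5, 7.0]
grip_width: 0.0151
grip_force: 45.0
```

```bash
python3 av.py
```

```text
13.45 pos [0.55368 0.02808 0.33842] sd [1.e-05 1.e-05 1.e-05] yaw 87.8 F [-1.41  0.1   6.82] M [-0.032  0.245  0.13 ]
```

Call:
step_arm(
  rows=[
    [0,0,0,0,0,-2.5],
    [0,0,0,0,0,-2.5],
    [0,0,0,0,0,-2.5],
    [0,0,0,0,0,-2.5],
    [0,0,0,0,0,-2.5],
    [0,0,0,0,0,-2.5],
    [0,0,0,0,0,-2.5],
    [0,0,0,0,0,-2.5],
    [0,0,0,0,0,0],
  ],
)

```text
time: 14.58
position: [0.5538, 0.0281, 0.3384]
tool_rot: [0.83, 0.558, 0.001, 0.001]
ft_force: [0.0, 0.6, 5.6]
grip_width: 0.0146
grip_force: 45.0
```

```bash
python3 av.py
```

```text
14.82 pos [0.55382 0.02812 0.33834] sd [0.e+00 1.e-05 1.e-05] yaw 67.79 F [-0.71  0.66  5.7 ] M [0.046 0.156 0.115]
```

Call:
step_arm(
  rows=[
    [0,0,-0.0003,0,0,-1.5],
    [0,0,0,0,0,-1.5],
    [0,0,0,0,0,-1.5],
    [0,0,0,0,0,-1.5],
    [0,0,0,0,0,0],
  ],
)

```text
time: 15.45
position: [0.5539, 0.0281, 0.3383]
tool_rot: [0.858, 0.513, 0.001, 0.001]
ft_force: [-0.4, 0.5, 7.3]
grip_width: 0.0145
grip_force: 45.0
```

```bash
python3 av.py
```

```text
15.7 pos [0.55386 0.02814 0.33829] sd [1.e-05 1.e-05 2.e-05] yaw 61.8 F [-0.82  0.53  6.92] M [0.07  0.234 0.141]
```

Call:
step_arm(
  rows=[
    [0,0,0,0,0,-1.5],
    [0,0,0,0,0,-1.5],
    [0,0,0,0,0,-1.5],
    [0,0,0,0,0,0],
  ],
)

```text
time: 16.2
position: [0.5539, 0.0281, 0.3382]
tool_rot: [0.878, 0.479, 0.001, 0.001]
ft_force: [-0.8, 0.4, 7.0]
grip_width: 0.0146
grip_force: 45.0
```

```bash
python3 av.py
```

```text
16.45 pos [0.55389 0.02813 0.33827] sd [1.e-05 1.e-05 1.e-05] yaw 57.3 F [-1.29  0.86  6.87] M [0.079 0.233 0.15 ]
```

Call:
step_arm(
  rows=[
    [0,0,0,0,0,-1],
    [0,0,0,0,0,-1],
    [0,0,0,0,0,-1],
  ],
)

```text
time: 16.82
position: [0.5539, 0.0281, 0.3383]
tool_rot: [0.89, 0.456, 0.001, 0.001]
ft_force: [-1.1, -0.2, 6.5]
grip_width: 0.0147
grip_force: 45.0
```

```bash
python3 av.py
```

```text
17.07 pos [0.55391 0.02814 0.33826] sd [1.e-05 0.e+00 1.e-05] yaw 54.29 F [-0.57  0.39  6.76] M [0.101 0.194 0.167]
```

Call:
step_arm(
  rows=[
    [0,0,0,0,0,-1],
    [0,0,0,0,0,-1],
    [0,0,0,0,0,-1],
  ],
)

```text
time: 17.45
position: [0.5539, 0.0282, 0.3382]
tool_rot: [0.902, 0.433, 0.001, 0.001]
ft_force: [-0.4, -0.2, 7.2]
grip_width: 0.0144
grip_force: 45.0
```

```bash
python3 av.py
```

```text
17.7 pos [0.55392 0.02814 0.33824] sd [1.e-05 2.e-05 2.e-05] yaw 51.29 F [-1.09  1.    6.39] M [0.082 0.195 0.189]
```

Call:
step_arm(
  rows=[
    [0,0,0,0,0,-1],
    [0,0,0,0,0,-1],
    [0,0,0,0,0,-1],
  ],
)

```text
time: 18.08
position: [0.554, 0.0282, 0.3382]
tool_rot: [0.913, 0.409, 0.001, 0.001]
ft_force: [-0.6, 0.4, 6.0]
grip_width: 0.0151
grip_force: 45.0
```

```bash
python3 av.py
```

```text
18.32 pos [0.55396 0.02814 0.33823] sd [1.e-05 1.e-05 1.e-05] yaw 48.29 F [-0.91  0.73  6.05] M [0.059 0.166 0.162]
```

Call:
step_arm(
  rows=[
    [0,0,0,0,0,-1],
    [0,0,0,0,0,-1],
  ],
)

```text
time: 18.58
position: [0.554, 0.0281, 0.3382]
tool_rot: [0.92, 0.393, 0.001, 0.001]
ft_force: [-0.5, 0.8, 5.9]
grip_width: 0.0145
grip_force: 45.0
```

```bash
python3 av.py
```

```text
18.82 pos [0.55396 0.02814 0.33822] sd [1.e-05 0.e+00 1.e-05] yaw 46.29 F [-0.52  0.25  6.3 ] M [0.085 0.19  0.17 ]
```

Call:
step_arm(
  rows=[
    [0,0,-0.0002,0,0,-1],
    [0,0,0,0,0,-1],
    [0,0,0,0,0,-1],
  ],
)

```text
time: 19.2
position: [0.554, 0.0281, 0.3382]
tool_rot: [0.93, 0.369, 0.002, 0.001]
ft_force: [-1.7, -0.0, 7.9]
grip_width: 0.0145
grip_force: 45.0
```

```bash
python3 av.py
```

```text
19.45 pos [0.55399 0.02814 0.3382 ] sd [1.e-05 1.e-05 1.e-05] yaw 43.29 F [-0.86  0.72  7.36] M [0.079 0.215 0.168]
```

Call:
step_arm(
  rows=[
    [0,0,0,0,0,-1],
    [0,0,0,0,0,-1],
    [0,0,0,0,0,-1],
  ],
)

```text
time: 19.82
position: [0.554, 0.0281, 0.3382]
tool_rot: [0.939, 0.344, 0.002, 0.001]
ft_force: [-0.2, 0.9, 7.1]
grip_width: 0.0149
grip_force: 45.0
```

```bash
python3 av.py
```

```text
20.07 pos [0.55401 0.02813 0.33817] sd [1.e-05 1.e-05 1.e-05] yaw 40.29 F [-0.46  0.52  6.69] M [0.082 0.214 0.177]
```

Call:
step_arm(
  rows=[
    [0,0,0,0,0,-1],
    [0,0,0,0,0,-1],
    [0,0,0,0,0,-1],
  ],
)

```text
time: 20.45
position: [0.554, 0.0281, 0.3381]
tool_rot: [0.948, 0.32, 0.002, 0.001]
ft_force: [-0.9, 1.2, 7.4]
grip_width: 0.0147
grip_force: 45.0
```

```bash
python3 av.py
```

```text
20.7 pos [0.55403 0.02811 0.33815] sd [1.e-05 1.e-05 1.e-05] yaw 37.29 F [-0.71  0.52  6.94] M [0.111 0.22  0.185]
```

Call:
step_arm(
  rows=[
    [0,0,0,0,0,-1],
    [0,0,0,0,0,-1],
  ],
)

```text
time: 20.95
position: [0.554, 0.0281, 0.3382]
tool_rot: [0.953, 0.303, 0.002, 0.001]
ft_force: [-0.2, 1.8, 6.6]
grip_width: 0.0148
grip_force: 45.1
```

```bash
python3 av.py
```

```text
21.2 pos [0.55403 0.02815 0.33815] sd [1.e-05 1.e-05 1.e-05] yaw 35.36 F [-0.15  0.51  6.91] M [0.13  0.213 0.426]
```

Call:
step_arm(
  rows=[
    [0,0,0,0,0,-0.5],
    [0,0,0,0,0,-0.5],
    [0,0,0,0,0,0],
  ],
)

```text
time: 21.58
position: [0.5541, 0.0282, 0.3382]
tool_rot: [0.955, 0.296, 0.002, 0.001]
ft_force: [-0.0, 0.4, 7.3]
grip_width: 0.0146
grip_force: 45.2
```

```bash
python3 av.py
```

```text
21.82 pos [0.55404 0.02819 0.33815] sd [1.e-05 2.e-05 1.e-05] yaw 34.43 F [-0.82  0.7   6.88] M [0.145 0.163 0.633]
```

Call:
step_arm(
  rows=[
    [0,0,0,0,0,-0.5],
    [0,0,0,0,0,-0.5],
    [0,0,0,0,0,0],
  ],
)

```text
time: 22.2
position: [0.554, 0.0282, 0.3382]
tool_rot: [0.958, 0.288, 0.002, 0.001]
ft_force: [-0.9, 1.2, 6.9]
grip_width: 0.0152
grip_force: 45.5
```

```bash
python3 av.py
```

```text
22.45 pos [0.55405 0.02823 0.33815] sd [1.e-05 1.e-05 1.e-05] yaw 33.48 F [-0.33  0.46  6.81] M [0.151 0.159 0.787]
```

Call:
step_arm(
  rows=[
    [0,0,0,0,0,1],
    [0,0,0,0,0,1],
    [0,0,0,0,0,1],
    [0,0,0,0,0,1],
    [0,0,0,0,0,0],
  ],
)

```text
time: 23.08
position: [0.554, 0.028, 0.3381]
tool_rot: [0.948, 0.319, 0.002, 0.001]
ft_force: [-1.2, 0.7, 6.8]
grip_width: 0.0149
grip_force: 45.0
```

```bash
python3 av.py
```

```text
23.32 pos [0.55404 0.02806 0.33816] sd [1.e-05 1.e-05 1.e-05] yaw 37.23 F [-0.9   0.19  7.06] M [ 0.059  0.212 -0.048]
```

Call:
step_arm(
  rows=[
    [0,0,0.001,0,0,0],
    [0,0,0.001,0,0,0],
    [0,0,0.002,0,0,0],
    [0,0,0.002,0,0,0],
    [0,0,0,0,0,0],
  ],
)

```text
time: 23.95
position: [0.5538, 0.0281, 0.3426]
tool_rot: [0.948, 0.319, 0.001, 0.0]
ft_force: [4.8, 0.5, -3.5]
grip_width: 0.0144
grip_force: 45.0
```

```bash
python3 av.py
```

```text
24.2 pos [0.55372 0.02806 0.3426 ] sd [3.e-05 1.e-05 1.e-05] yaw 37.26 F [ 4.98  1.03 -4.02] M [ 0.136 -0.86   0.115]
```

Call:
step_arm(
  rows=[
    [0.0007,0.0001,0,0,0,0],
    [0,0,0.001,0,0,0],
    [0,0,0.002,0,0,0],
    [0,0,0.003,0,0,0],
    [0,0,0.004,0,0,0],
    [0,0,0.01,0,0,0],
    [0,0,0.02,0,0,0],
    [0,0,0,0,0,0],
  ],
)

```text
time: 25.2
position: [0.5544, 0.0281, 0.3844]
tool_rot: [0.948, 0.319, 0.002, 0.001]
ft_force: [0.3, 0.4, -2.2]
grip_width: 0.0145
grip_force: 45.0
```

```bash
python3 av.py; python3 - <<'E'
from h import *
c=shot("side");cv2.imwrite("pics/s5.png",cv2.resize(c["pixels"][80:260,280:480],(660,594),interpolation=2))
E
```

```text
25.45 pos [0.55369 0.0282  0.38231] sd [1.5e-04 2.0e-05 5.8e-04] yaw 37.26 F [-0.36  0.14 -2.26] M [-0.046  0.066  0.023]
```

View pics/s5.png

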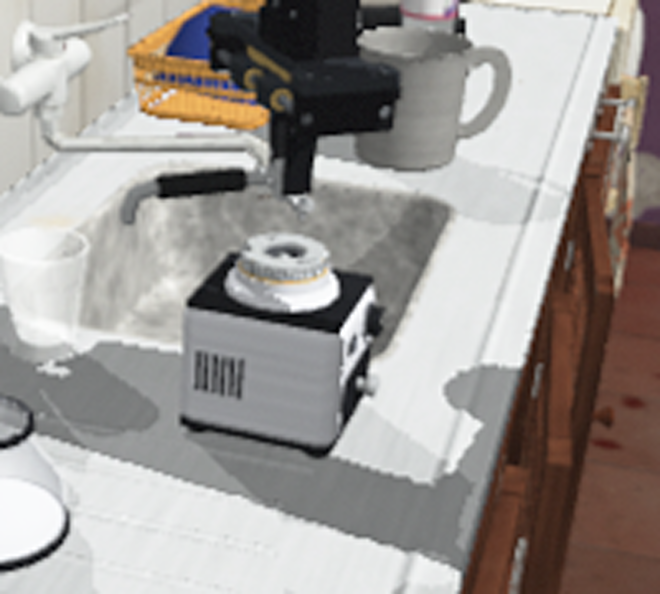

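Call:
step_arm(
  rows=[
    [-0.013,0.047,0,0,0,9.2],
    [-0.013,0.047,0,0,0,9.2],
    [-0.013,0.047,0,0,0,9.2],
    [-0.013,0.047,0,0,0,9.2],
    [-0.013,0.048,0,0,0,9.2],
    [0,0,-0.04,0,0,0],
    [0,0,-0.05,0,0,0],
    [0,0,-0.05,0,0,0],
    [0,0,-0.02,0,0,0],
    [0,0,0,0,0,0],
    [0,0,0,0,0,0],
  ],
)

```text
time: 26.88
position: [0.4896, 0.2643, 0.223]
tool_rot: [0.747, 0.664, 0.001, 0.0]
ft_force: [0.6, 0.5, -2.1]
grip_width: 0.0151
grip_force: 45.0
```

```bash
python3 av.py
```

```text
27.12 pos [0.48955 0.26433 0.22368] sd [1.2e-04 4.0e-05 1.0e-04] yaw 83.26 F [-0.19 -0.11 -2.12] M [-0.063 -0.06  -0.017]
```

Call:
step_arm(
  rows=[
    [0,0,-0.008,0,0,0],
    [0,0,-0.007,0,0,0],
    [0,0,-0.004,0,0,0],
    [0,0,-0.002,0,0,0],
    [0,0,-0.001,0,0,0],
    [0,0,-0.001,0,0,0],
    [0,0,-0.001,0,0,0],
    [0,0,0,0,0,0],
  ],
)

```text
time: 28.12
position: [0.489, 0.2641, 0.1985]
tool_rot: [0.747, 0.664, 0.0, 0.0]
ft_force: [-0.2, 0.1, -2.7]
grip_width: 0.0146
grip_force: 45.0
```

```bash
python3 av.py
```

```text
28.38 pos [0.48905 0.26417 0.19852] sd [1.e-05 0.e+00 1.e-05] yaw 83.26 F [ 0.08 -0.16 -2.46] M [-0.086 -0.085  0.016]
```

Call:
step_arm(
  rows=[
    [0,0,-0.0004,0,0,0],
    [0,0,-0.0003,0,0,0],
    [0,0,-0.0003,0,0,0],
    [0,0,0,0,0,0],
  ],
)

```text
time: 28.88
position: [0.4891, 0.2642, 0.1978]
tool_rot: [0.747, 0.664, 0.0, 0.0]
ft_force: [-0.2, -0.9, 3.2]
grip_width: 0.015
grip_force: 45.0
```

```bash
python3 av.py
```

```text
29.12 pos [0.48905 0.26417 0.1978 ] sd [1.e-05 0.e+00 1.e-05] yaw 83.26 F [-1.16 -0.71  3.5 ] M [-0.118  0.104  0.002]
```

Call:
step_arm(
  rows=[
    [0,0,0.0002,0,0,0],
    [0,0,0,0,0,0],
    [0,0,0,0,0,0],
  ],
  squeeze=5,
)

```text
time: 29.5
position: [0.4891, 0.2642, 0.1978]
tool_rot: [0.747, 0.664, 0.0, 0.0]
ft_force: [-0.2, 0.3, 4.7]
grip_width: 0.0151
grip_force: 5.0
```

Call:
step_arm(
  rows=[
    [0,0,0,0,0,0],
    [0,0,0,0,0,0],
    [0,0,0,0,0,0],
    [0,0,0,0,0,0],
  ],
  jaw=0.035,
)

```text
time: 30.0
position: [0.489, 0.2642, 0.1975]
tool_rot: [0.747, 0.664, -0.0, -0.0]
ft_force: [0.1, -0.2, 0.0]
grip_width: 0.0345
grip_force: 0.0
```

Call:
step_arm(
  rows=[
    [0,0,0.005,0,0,0],
    [0,0,0.01,0,0,0],
    [0,0,0.03,0,0,0],
    [0,0,0.05,0,0,0],
    [0,-0.03,0.05,0,0,0],
    [0,-0.05,0,0,0,0],
    [0,0,0,0,0,0],
    [0,0,0,0,0,0],
  ],
)

```text
time: 31.0
position: [0.4889, 0.1842, 0.343]
tool_rot: [0.748, 0.664, 0.0, -0.0]
ft_force: [0.1, -0.3, -0.4]
grip_width: 0.0349
grip_force: 0.0
```

```bash
python3 sp.py e1; python3 - <<'E'
from h import *
a=cv2.imread("pics/e1.png")
c=shot("top");t=c["pixels"]
for l in("bean_hopper","mug_1","glass_2","teaspoon_1","grinder"):
    for r in cut_out(l,"top")[:1]: print(l,r["confidence"],np.round(r["extent"]))
cv2.imwrite("pics/v9.png",np.vstack([cv2.resize(t[90:290,210:460],(440,352)),cv2.resize(a[0:230,60:640],(440,175))]))
E
```

```text
31.05 [0.48892133 0.18463336 0.34274031] [-3.14152139e+00 -3.84353469e-04  1.45328289e+00]
bean_hopper 0.63 [325. 171.  40.  40.]
mug_1 0.84 [278. 177.  38.  32.]
glass_2 0.78 [421. 142.  28.  30.]
teaspoon_1 0.67 [239. 218.  24.  40.]
grinder 0.61 [410. 218.  43.  53.]
```

View pics/v9.png

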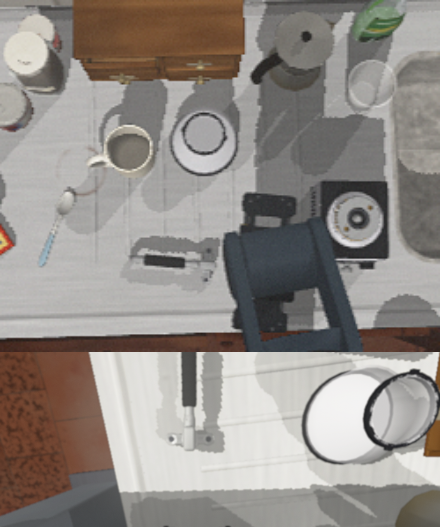

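The top view shows the spanner lying flat with its pins down at about (170,260) in the crop. The ring's holes have turned clockwise, and everything else stands where it was.

```bash
python3 -c "
from rig import hand_in; print(hand_in())"
```

```text
the job is handed in; nothing more can be done
None
```

The ring was turned clockwise about 62° until it came up firm against its stop (about 0.8 N m), the spanner is laid flat on the worktop with its pins down, nothing else moved, and the job was handed in at about 31 s with no verdict returned.

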